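# Test the trip switch of a garage charging bench

### The arm

A 7-joint arm with a two-finger parallel gripper is mounted at the origin on the work surface. World frame = base frame: x ahead of the robot, y to its left, z up, the work surface at z = 0. Lengths are in m, angles in rad, forces in N, time in s.
With the tool pointing down it reaches from about 0.425 to 0.95 m from the base axis. Payload 4.7 kg.
Tool frame: the origin (TCP) lies on the centre line of the jaws, within the pads' length; the fingertips stand robot.nose_length ahead of it and the grasp point (between the pads) lies 8 mm behind it (robot.nose_length is the distance from the TCP to the fingertips, in m); z points along the fingers, x is the direction in which the jaws open and shut, and the axes are right-handed (so a half turn about z gives the same grasp; the last joint's range is limited). The gripper opens to 85 mm and grips with 20 to 120 N. Pads are 22 mm wide; open, the fingers measure 114 mm over their backs; the gripper's body (76 mm by 85 mm) begins 54 mm behind the grasp point. The pads swing forward as they close: fully open they stand 13 mm farther back than shut.
Start: joints at [1.246, 0.469, -0.049, 1.532, 0.024, 1.141, -0.082], TCP at [0.197, -0.646, 0.242] pointing down, gripper open.
Joint ranges: [-2.59, 2.59], [-0.33, 1.99], [-1.39, 1.29], [0.1, 2.45], [-1.04, 4.18], [0.21, 1.99], [-2.66, 2.66]. Speed limits (rad/s): [2.57, 2.57, 3.14, 3.14, 3.14, 3.14, 3.14].

### API

Orientations are given as [roll, pitch, yaw] about the fixed x, y, z axes, in that order (R = Rz(yaw) Ry(pitch) Rx(roll)).
In Python, from plant import robot gives the robot as it stands. Calls block until the motion is done:
- robot.goto(position, orientation): joint-space move of the TCP to a pose.
- robot.move_straight(position, vel=0.15, attitude=None, contact_N=None): straight line of the TCP; attitude=None keeps the orientation; vel is the mean speed in m/s. With contact_N (N) it stops when the force on the tool has changed by that much, and returns True; else False.
- robot.move_joints(angles): joint-space move.
- robot.grip(opening, strength=None): opening from 0.0 (shut) to 1.0 (fully open); strength is the grip in N (None keeps the last); returns when the fingers have stopped.
- robot.sleep(seconds).
- robot.inverse_kinematics(position, orientation): joint angles nearest the present ones, or None.
- robot.sense(): the state.
- robot.grab_frame(name): name is "side" or "top"; returns a dict with "image" (420x560x3 uint8, red, green, blue), "range_z" (420x560 float32, m along the optical axis (not along the pixel's ray), 0 where there is no reading), "fx", "fy", "cx", "cy" (pixels), "R" (3x3) and "t" (3): a world point X has camera coordinates R X + t. Camera axes: x right, y down, z forward; pixel columns grow to the right and rows downward; lengths in m; the calibration is good to about 2 mm. A picture is of the moment at which its call begins.
A pose or a line that the arm cannot do raises robot.IKError and nothing moves.
- robot.close_job(): hands the job in, once; it reports no verdict.
The state is a dict: "t": time; "joint_pos": joint angles; "joint_velocities": joint speeds; "effort": joint torques, N m; "tcp_pos": TCP position; "tcp_rot": TCP orientation; "wrist_force": force on the tool from outside, world axes, zero at the start; "torque": the same for the moment, N m; "opening": opening from 0.0 (shut) to 1.0 (fully open).
Only numpy, scipy, OpenCV 4.12 (cv2) and the standard library are available. Lean on these libraries where they do the work, as an engineer would, in place of code of your own. Each camera call takes 0.05 s, during which the arm holds its last target.

### The job

Test the trip switch, the box with the sliding guard on it: slide the guard fully off the test button, press the button so that the upright lever falls by itself, then swing the fallen lever back up to its stop so that it catches and stays up when let go. Leave the guard open, and leave the other box's lever and the loose things on the bench alone.

Things in the scene. Friction and masses are not known exactly. Their poses are not given: they have to be found in the camera images.
- trip_box: Fixed grey case, 170 (x) by 140 (y) by 70 mm high. Origin: centre of its underside, on the bench; z up; its lever falls to its own -x. On top a lever towards -x and, towards +x, a test button between two upright rails (along y, 130 mm long, 62 mm free between them, tops 102 mm above the bench) that carry a sliding guard. 'Box frame' below means from this origin along these axes.
- lever (a joint): Angle of the trip lever, rad. 0 = up on its catch (arm leaning 10 degrees from vertical to the box's -x); 0.95 = fallen, lower stop (leaning 64 degrees). Spring and weight pull it down; the button frees it. Swung up, it meets the catch at about 0.35, rides over it (the button dips by itself) and must go past 0, to about -0.06 or its upper stop at -0.12; let go, it settles near 0.
- lever_hinge (a point): Point on the trip lever's hinge axis, at (-30, 0, 85) mm in the box frame; the axis lies along the box's y. Arm of 14 by 16 mm steel, 90 mm from here to the bar's centre, between two dark cheeks 36 mm long (x), 50 mm apart over their outsides, tops 100 mm above the bench. The lever's spring pulls with 0.11 N m when fallen, 0.3 N m when up; raising it takes under 8 N square to the arm at the bar.
- lever_bar (a point): Centre of the lever's cross bar: a black round bar, 18 mm diameter, 110 mm long along the box's y, joined in its middle to the arm. Moves with the lever: at (-46, 0, 174) mm in the box frame when up; at (-111, 0, 124) mm when fallen, overhanging the case's side (x = -85 mm). Lift it there from below or pinch it: a level push on the fallen bar jams.
- test_button (a joint): Travel of the test button, m: 0 = out, 0.008 = fully in. Pressed straight down; 2 N to start, 5.2 N fully in; press it fully in: the lever is released somewhere between 4 and 7 mm. Let go, it springs back out.
- button_top (a point): Centre of the top face of the test button: a black round button of 40 mm diameter at (45, -30) mm in the box frame, its top 92 mm above the bench when out. Moves with the button. At the start it is hidden under the guard.
- guard (a joint): Position of the guard, m, along the box's +y: 0 = fully over the button, 0.065 = fully open at its end stop, where the button is all clear (it is clear from 0.046). Slides with about 1.5 N of friction and stays where it is left.
- guard_tab (a point): Top centre of the guard's tab. The guard is a bare metal plate, 62 (x) by 56 (y) by 4 mm, its top face 100 mm above the bench, with an upright tab across its middle: 40 mm long in x, 8 mm thick in y, its top 124 mm above the bench. The tab is at (45, -30) mm in the box frame when the guard reads 0, at (45, 35) mm when fully open.
- isolator_box: Bystander: a smaller fixed grey case, 110 by 120 by 70 mm, with the same kind of lever (hinge 85 mm above the bench over its centre, axis along its y) but no button, rails or guard. Origin: centre of its underside. It may stand on either side of the trip switch.
- isolator_bar (a point): Centre of the cross bar of the isolator's lever (18 mm diameter, 110 mm long), about 174 mm above the bench. The lever stays by friction; leave it where it is.
- tin: Bystander: a standing tin, 64 mm diameter, 110 mm high, loose. Origin: centre of its underside.
- carton: Bystander: a small cardboard carton, 130 by 90 by 60 mm, loose. Origin: centre of its underside.
- screwdriver: Bystander: a screwdriver lying flat, 200 mm long, loose. Its x axis lies along it.

How it is judged:
By the outcome, as a careful person would: the job done as asked, in the order asked, and still so for the second after the job is handed in, with the robot touching nothing.
It also fails if it takes over 51 s, if anything falls off the work surface, if the arm or the gripper's body presses on something with over 40 N, if the wrist force passes 120 N, or if a joint passes its speed limit or range.

## Working session

There is one attempt and no reset: what is moved stays moved. The work goes in short steps, each a Python script; the robot and the scene stay as the last script left them, time stands still between calls to the robot, and variables do not carry over. Pictures are saved under pics/ and viewed, and the job is handed in when it is done.

```bash
ls; mkdir -p pics
python3 - <<'E'
from plant import robot
import cv2,numpy as np
for n in ("side","top"):
    f=robot.grab_frame(n); cv2.imwrite(f"pics/{n}0.png",f["image"][:,:,::-1]); np.savez(f"pics/{n}0.npz",**f)
    print(n,f["fx"],f["fy"],f["cx"],f["cy"],np.round(-f["R"].T@f["t"],3),np.round(f["R"],3).tolist())
s=robot.sense();print(s["t"],s["tcp_pos"],s["tcp_rot"],s["opening"],robot.nose_length)
E
```

```text
pics
side 450.95520208201674 450.95520208201674 284.27723468419373 201.5816821650855 [0.054 0.601 0.904] [[-0.732, -0.681, -0.007], [-0.462, 0.505, -0.729], [0.5, -0.53, -0.685]]
top 442.6989746511261 442.6989746511261 283.7137522630083 211.53621881577 [ 0.504 -0.006  1.573] [[0.028, -1.0, 0.014], [-0.997, -0.029, -0.075], [0.075, -0.012, -0.997]]
0.1 [ 0.19662046 -0.64517729  0.24135164] [ 3.14151896e+00  1.82781568e-03 -1.27498976e+00] 0.9990370159128578 0.011
```

View pics/top0.png

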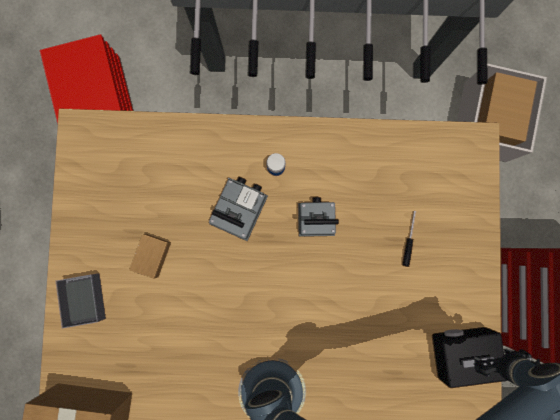

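View pics/side0.png

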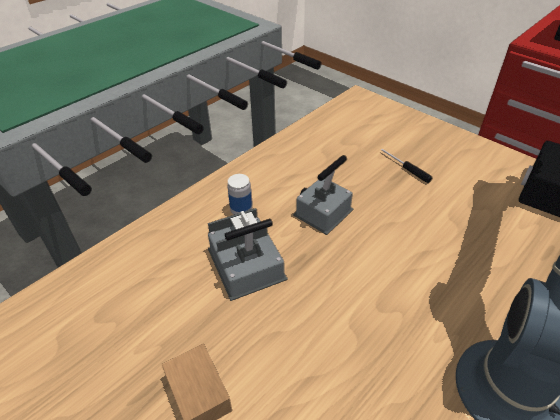

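The trip box is at about (238,208) in the top view, with its lever bar towards the robot. The isolator is at (317,217), the tin at (276,163), the carton at (150,255) and the screwdriver at (409,240). I'll zoom in next.

Run:
```python
import cv2,numpy as np
t=cv2.imread("pics/top0.png")[140:260,190:350]; cv2.imwrite("pics/topz.png",cv2.resize(t,None,fx=5,fy=5,interpolation=cv2.INTER_CUBIC))
t=cv2.imread("pics/side0.png")[160:310,190:370]; cv2.imwrite("pics/sidez.png",cv2.resize(t,None,fx=4,fy=4,interpolation=cv2.INTER_CUBIC))
f=np.load("pics/top0.npz");z=f["range_z"];v,u=np.mgrid[:420,:560]
P=np.stack([(u-f["cx"])/f["fx"]*z,(v-f["cy"])/f["fy"]*z,z],-1)
W=(P-f["t"])@f["R"]
np.save("pics/W.npy",W)
h=W[...,2]; m=z>0
print(np.median(h[260:300,200:300]))
np.set_printoptions(linewidth=250)
print((h[172:246:2,204:272:2]*1000).astype(int))
```

```text
-8.826498552014364e-05
[[-5 -2  2 ... -5  2 50]
 [ 2 -2  0 ...  0 -1  1]
 [-4 -1  0 ...  0  0  0]
 ...
 [-1  2  0 ... -3 -2  0]
 [ 6  0  4 ...  3  0 -3]
 [ 5  5 -7 ... -4  1 -3]]
```

View pics/topz.png

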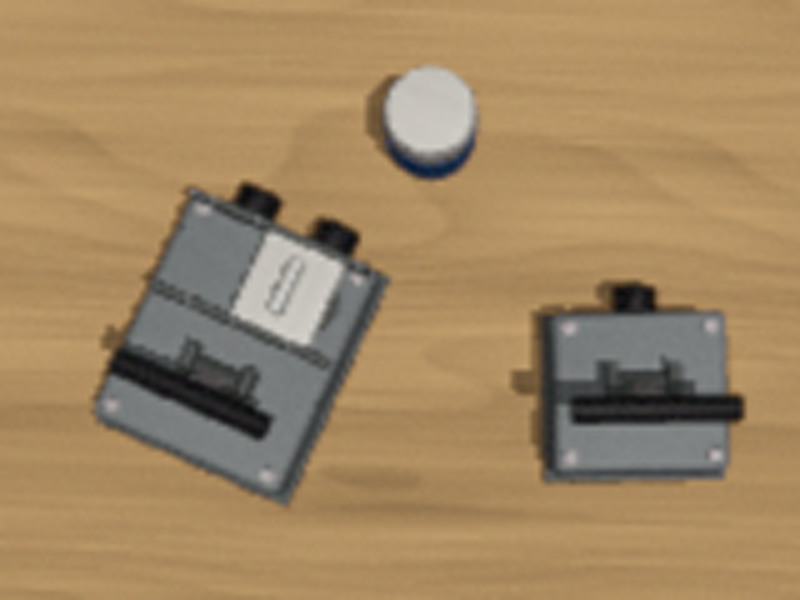

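View pics/sidez.png

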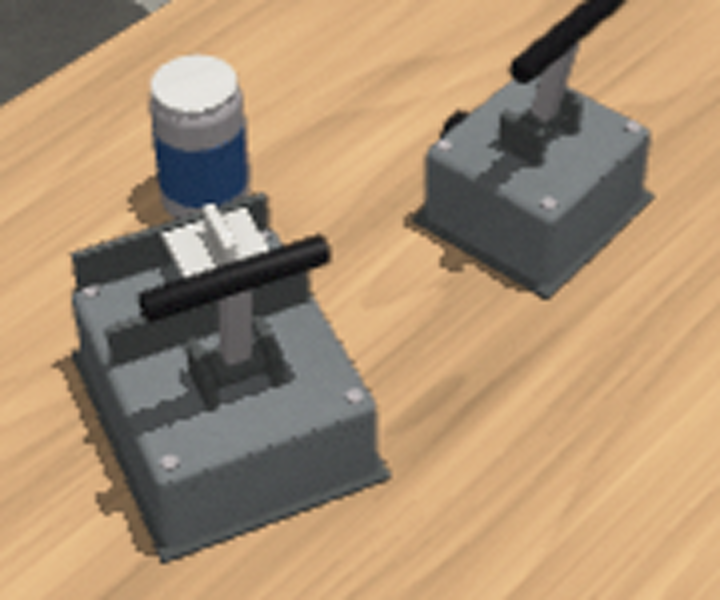

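```bash
cat > h.py <<'E'
import numpy as np,cv2
def ray(f,u,v,z):
    d=np.array([(u-f["cx"])/f["fx"],(v-f["cy"])/f["fy"],1.])
    R=f["R"];c=-R.T@f["t"];w=R.T@d
    return c+w*(z-c[2])/w[2]
E
python3 - <<'E'
import numpy as np,cv2
from h import *
np.set_printoptions(precision=4,suppress=True)
T=np.load("pics/top0.npz");S=np.load("pics/side0.npz");W=np.load("pics/W.npy");h=W[...,2]
# screws in zoom -> px (resize centre convention)
scr=[(203,210),(357,280),(268,475),(110,405)]
p=np.array([ray(T,190+(a+.5)/5-.5,140+(b+.5)/5-.5,.07) for a,b in scr]);print(p, 'c',p.mean(0))
for i in range(4): d=p[(i+1)%4]-p[i];print(np.hypot(d[0],d[1]),np.degrees(np.arctan2(d[1],d[0])))
scs=[(92,292),(354,396),(170,462)]
for a,b in scs: print('side scr',ray(S,190+(a+.5)/4-.5,160+(b+.5)/4-.5,.07))
# depth
roi=np.zeros(h.shape,bool);roi[170:245,205:272]=1
m=roi&(h>.055)&(h<.11)
print('depth rect',cv2.minAreaRect((W[m][:,:2]).astype(np.float32)))
# guard by white
I=T["image"].astype(int);m=roi&(I.min(2)>170)
n,l,st,c=cv2.connectedComponentsWithStats(m.astype(np.uint8));k=1+np.argmax(st[1:,4]);print(st[k],c[k],ray(T,*c[k],.1),np.median(h[l==k]))
pts=np.array([ray(T,u,v,.1)[:2] for v,u in np.argwhere(l==k)],np.float32);print(cv2.minAreaRect(pts))
# bars
for nm,x0,x1 in(("trip",205,272),("iso",290,345)):
  r=np.zeros(h.shape,bool);r[170:245,x0:x1]=1
  m=r&(h>.145);q=W[m];print(nm,q.mean(0),m.sum(),cv2.minAreaRect(q[:,:2].astype(np.float32)))
r=np.zeros(h.shape,bool);r[145:180,260:290]=1;m=r&(h>.09);print('tin',W[m].mean(0))
E
```

```text
[[0.7146 0.1624 0.07  ]
 [0.6696 0.0557 0.07  ]
 [0.535  0.1118 0.07  ]
 [0.5794 0.2204 0.07  ]] c [0.6246 0.1376 0.07  ]
0.11576770100872066 -112.87735334872306
0.14577827114766992 157.38392765861343
0.11741390965811556 67.76979167093512
0.1471061192504582 -23.256692748868662
side scr [0.7188 0.1604 0.07  ]
side scr [0.5391 0.1099 0.07  ]
side scr [0.5835 0.2171 0.07  ]
depth rect ((0.6619575619697571, 0.1230265349149704), (0.14094579219818115, 0.24839119613170624), 67.35716247558594)
[237 187  21  22 248] [247.0726 197.5323] [0.6584 0.1008 0.1   ] 0.09962967374601422
((0.6588301658630371, 0.10086111724376678), (0.05383865162730217, 0.058974262326955795), 67.33235168457031)
trip [0.5738 0.1367 0.3425] 230 ((0.5599852800369263, 0.0980701744556427), (0.23425857722759247, 0.02131800167262554), 66.91835021972656)
iso [ 0.5779 -0.1329  0.2392] 210 ((0.5638935565948486, -0.09260813146829605), (0.04801442474126816, 0.2055918425321579), 21.251066207885742)
tin [0.7712 0.0089 0.1488]
```

Top and side views agree on the trip box to about 4 mm, and its yaw is about −22.7°. The guard reads about 9 mm rather than 0. Next I check the bar by casting rays from both views, then move.

```bash
cat >> h.py <<'E'
C=np.array([.6266,.1363]);YAW=np.radians(-22.7)
c,s=np.cos(YAW),np.sin(YAW);RB=np.array([[c,-s],[s,c]])
def B(x,y,z): # box mm -> world m
    p=C+RB@np.array([x,y])/1000; return [float(p[0]),float(p[1]),z/1000]
def inv(p): q=RB.T@(np.asarray(p)[:2]-C); return np.r_[q*1000,p[2]*1000].round(1)
ORI=[np.pi,0,YAW]
def save(f,n,box=None,k=1):
    im=f["image"][:,:,::-1]
    if box: x0,x1,y0,y1=box; im=im[y0:y1,x0:x1]
    cv2.imwrite("pics/"+n,cv2.resize(im,None,fx=k,fy=k,interpolation=cv2.INTER_CUBIC))
E
python3 - <<'E'
import numpy as np
from h import *
T=np.load("pics/top0.npz");S=np.load("pics/side0.npz")
for a,b in((112,358),(268,428),(190,393)):print('bar top',inv(ray(T,190+(a+.5)/5-.5,140+(b+.5)/5-.5,.174)))
for a,b in((147,303),(322,250)):print('bar side',inv(ray(S,190+(a+.5)/4-.5,160+(b+.5)/4-.5,.174)))
print('tab top', inv(ray(T,190+(285.5)/5-.5,140+(285.5)/5-.5,.124)))
print('tab side', inv(ray(S,190+(210)/4-.5,160+(207)/4-.5,.124)),inv(ray(S,190+(228)/4-.5,160+(250)/4-.5,.124)))
E
```

```text
bar top [-47.2  54.4 174. ]
bar top [-46.9 -53.9 174. ]
bar top [-47.1   0.2 174. ]
bar side [-42.4  51.6 174. ]
bar side [-45.4 -51.4 174. ]
tab top [ 43.6 -20.4 124. ]
tab side [ 63.6 -20.7 124. ] [ 24.2 -17.6 124. ]
```

Run:
```python
from plant import robot
from h import *
p=robot.sense()["tcp_pos"]
robot.move_straight([p[0],p[1],.33],vel=.25)
robot.goto(B(45,-58,300),ORI)
robot.grip(0.0,40)
print(robot.move_straight(B(45,-58,170),vel=.2))
s=robot.sense();print(s["t"],inv(s["tcp_pos"]),s["tcp_rot"],s["wrist_force"],s["opening"])
f=robot.grab_frame("side");save(f,"s1.png",(170,370,120,300),4)
f=robot.grab_frame("top");save(f,"t1.png",(190,350,140,260),5)
```

```text
False
5.1167 [ 45.6 -57.2 171.3] [-3.14012527e+00 -1.65031712e-03 -3.96098430e-01] [0.89891296 0.04416071 0.90886928] -0.002043605831815003
```

View pics/s1.png

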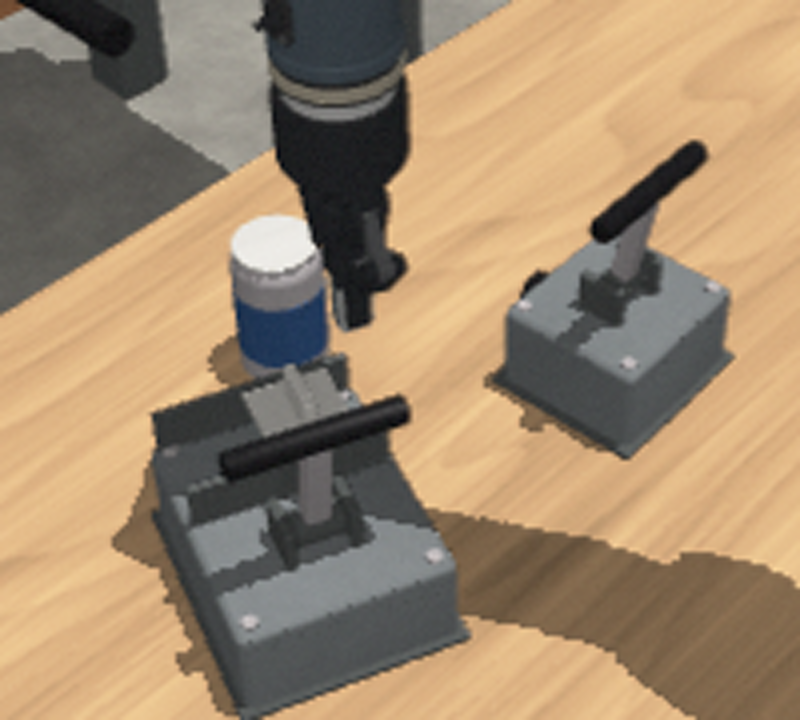

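View pics/t1.png

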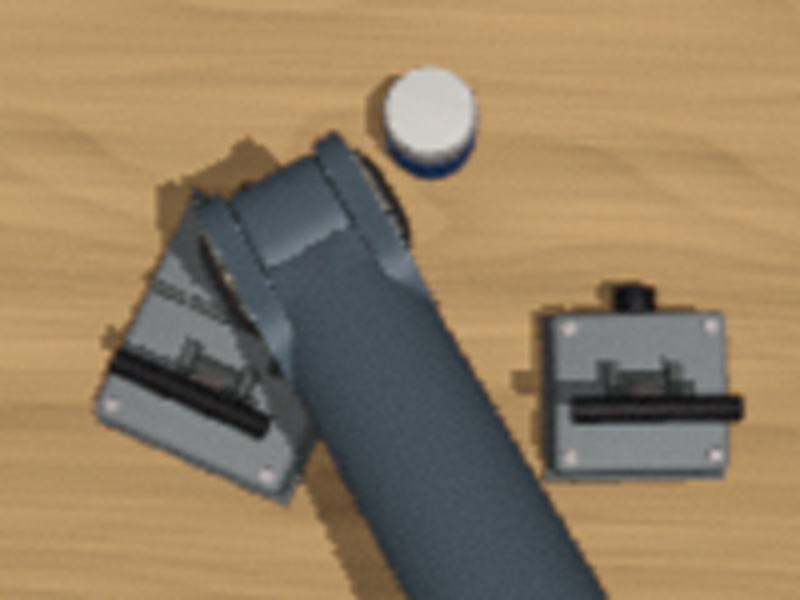

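In the side view the shut gripper, tips at about (350,325), hovers above the −y side of the tab at (305,385). It is clear of the tin and the lever. The bar matches (−46,0) and the tab reads about −20 in y. I push the guard now.

Run:
```python
from plant import robot
from h import *
def st(m): s=robot.sense();print(m,round(s["t"],2),inv(s["tcp_pos"]),np.round(s["wrist_force"],1))
print(robot.move_straight(B(45,-58,120),vel=.12,contact_N=5)); st("down")
robot.move_straight(B(45,10,120),vel=.08); st("mid")
print(robot.move_straight(B(45,30,120),vel=.03,contact_N=8)); st("end")
p=robot.sense()["tcp_pos"]; q=inv(p)
robot.move_straight(B(45,q[1]-6,120),vel=.1)
robot.move_straight(B(45,-30,150),vel=.2); st("over")
f=robot.grab_frame("side");save(f,"s2.png",(170,370,120,300),4)
```

```text
False
down 5.78 [ 45.2 -57.6 120.3] [-0.2  1.   0.2]
mid 6.78 [ 44.6  10.1 119.8] [ 0.5 -0.4 -0.6]
True
end 7.28 [ 45.   21.7 119.3] [-0.   0.1 -0.1]
over 7.96 [ 45.4 -30.3 150.4] [ 0.   0.  -0.8]
```

View pics/s2.png

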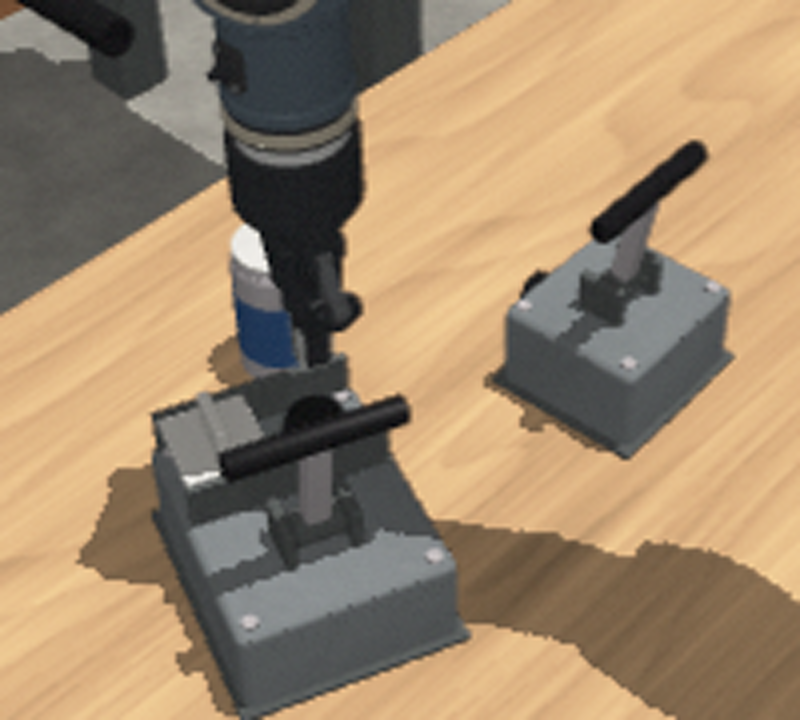

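The guard stands at its end stop, tab at about (205,410), after contact at 21.7 mm against 20 predicted. The button, at about (318,410), is exposed and the lever is still up. I press it now.

Run:
```python
from plant import robot
from h import *
def st(m): s=robot.sense();print(m,round(s["t"],2),inv(s["tcp_pos"]),np.round(s["wrist_force"],1))
robot.move_straight(B(45,-30,108),vel=.12);st("near")
print(robot.move_straight(B(45,-30,86),vel=.03,contact_N=14)); st("press")
robot.sleep(.4);st("hold")
f=robot.grab_frame("side");save(f,"s3.png",(170,370,120,300),4)
robot.move_straight(B(45,-30,200),vel=.25);st("up")
robot.goto(B(-111,33,250),ORI);st("bar")
robot.grip(1.0)
f=robot.grab_frame("side");save(f,"s4.png",(170,370,120,300),4);np.savez("pics/s4.npz",**f)
st("x")
```

```text
near 8.51 [ 44.6 -29.4 107.4] [0.2 0.5 1. ]
True
press 9.04 [ 45.7 -29.4  95.2] [-1.4  0.5  4.7]
hold 9.44 [ 45.7 -29.4  95.1] [-0.9 -1.   6.3]
up 10.07 [ 44.9 -30.4 199.8] [-0.2  0.1 -0.7]
bar 10.8 [-110.1   32.   249. ] [ 1.  -0.6  0.2]
x 11.63 [-111.    33.   250.1] [-0.7 -0.6  0.6]
```

View pics/s3.png

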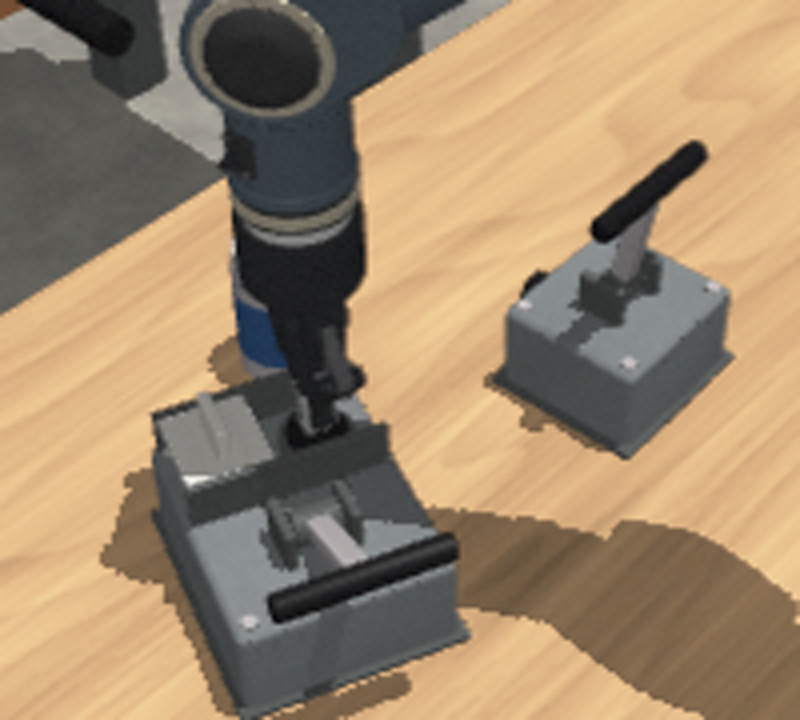

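View pics/s4.png

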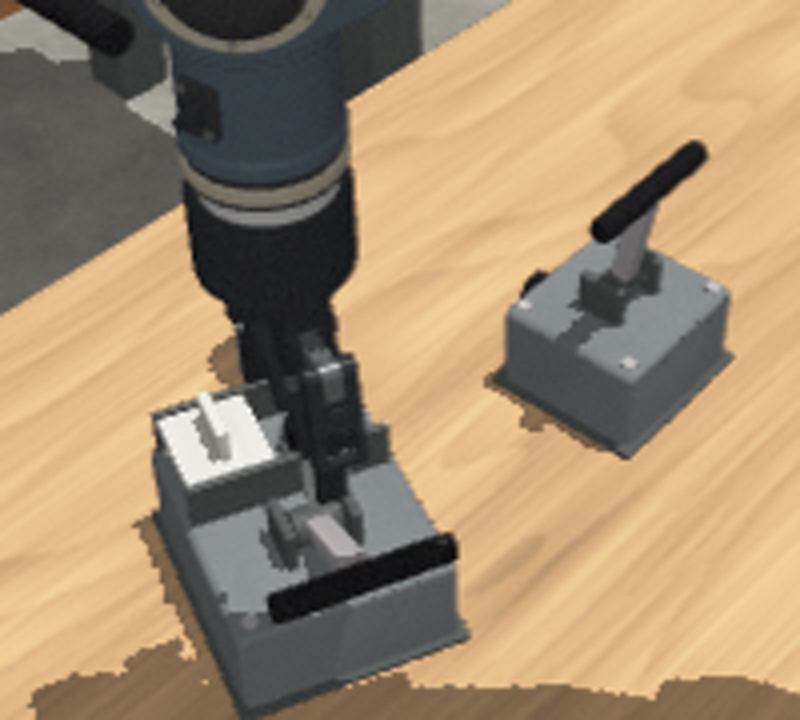

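The lever fell when the button went fully in, with TCP z at 95.2, exactly as predicted. The bar now lies from about (275,607) to (455,548). I check it by ray and then pinch it.

Run:
```python
from plant import robot
from h import *
S=np.load("pics/s4.npz")
e=[inv(ray(S,170+(a+.5)/4-.5,120+(b+.5)/4-.5,.124)) for a,b in((275,607),(455,548))];print(e)
def st(m): s=robot.sense();print(m,round(s["t"],2),inv(s["tcp_pos"]),np.round(s["wrist_force"],1),round(float(s["opening"]),3))
m=(e[0]+e[1])/2
assert abs(m[0]+111)<7 and abs(m[1])<7
print(robot.move_straight(B(-111,33,115),vel=.15,contact_N=8));st("down")
robot.grip(0.0,40);st("grip")
f=robot.grab_frame("side");save(f,"s5.png",(170,370,120,300),4)
```

```text
[array([-108.3,   51.9,  124. ]), array([-111.4,  -53.9,  124. ])]
False
down 12.68 [-110.7   33.7  115.9] [1.3 0.2 0.4] 1.004
grip 13.32 [-110.9   33.   115.2] [-1.4 -0.9  2.5] 0.195
```

View pics/s5.png

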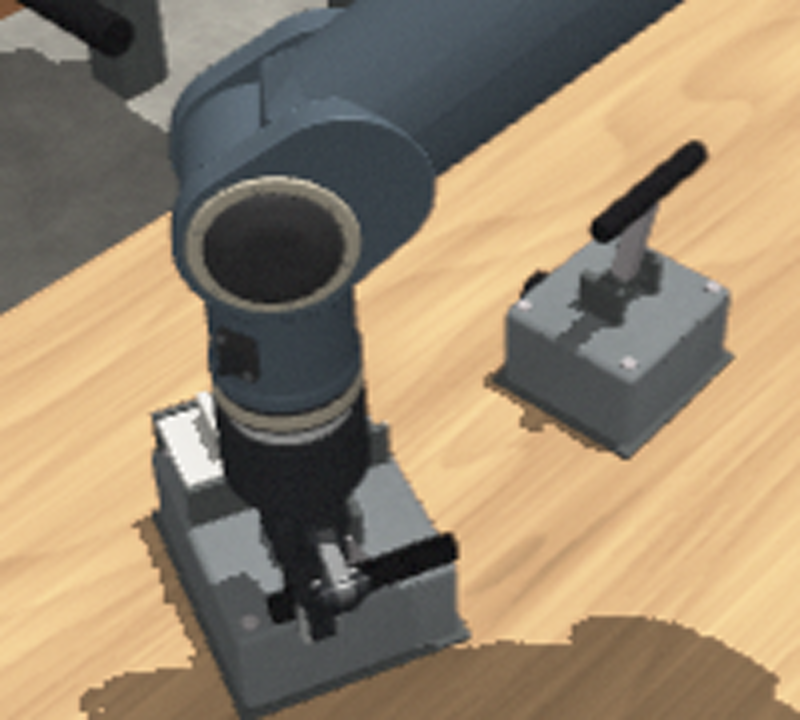

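The fingers hold the bar near its +y end at about (320,590), with an opening of 0.195, about 17 mm, which fits the 18 mm bar. I swing it up along the arc now.

Run:
```python
from plant import robot
from h import *
def st(m):
    s=robot.sense();F=s["wrist_force"];print(m,round(s["t"],2),inv(s["tcp_pos"]),np.round(F,1),round(float(s["opening"]),3));return F
def bar(a): l=a+np.radians(10);return -30-90*np.sin(l),85+90*np.cos(l)
dx,dz=0.,115.2-124
for a in [.85,.72,.6,.48,.36,.26,.16,.07,0,-.05]:
    x,z=bar(a);robot.move_straight(B(x+dx,33,z+dz),vel=.07);F=st(a)
    if np.linalg.norm(F)>35: print("STOP");break
else:
    x,z=bar(-.085);print(robot.move_straight(B(x+dx,33,z+dz),vel=.03,contact_N=15));st("top")
f=robot.grab_frame("side");save(f,"s6.png",(170,370,120,300),4)
```

```text
0.85 13.64 [-107.4   32.9  122.5] [-0.9  1.9 -4.9] 0.193
0.72 13.96 [-101.    33.   133.1] [-5.   2.1 -0. ] 0.194
0.6 14.27 [-94.9  33.1 141.1] [-6.6  2.1  1.8] 0.194
0.48 14.57 [-88.2  33.2 148.2] [-10.1   2.2   3.4] 0.197
0.36 14.88 [-80.5  33.2 154.8] [-14.2   1.1   9.1] 0.194
0.26 15.16 [-73.3  33.3 160.1] [-16.3   0.7  16.8] 0.193
0.16 15.43 [-65.3  33.5 164. ] [-17.2  -0.4  19.2] 0.193
0.07 15.7 [-54.6  33.8 166.9] [-13.   -0.6  16.9] 0.193
0 15.95 [-46.4  33.7 168.2] [-7.6 -1.3 14.3] 0.197
-0.05 16.2 [-41.8  33.7 168.4] [-7.  -0.2 11.1] 0.191
False
top 16.46 [-40.1  33.7 168.6] [-10.1   0.1  12.4] 0.195
```

View pics/s6.png

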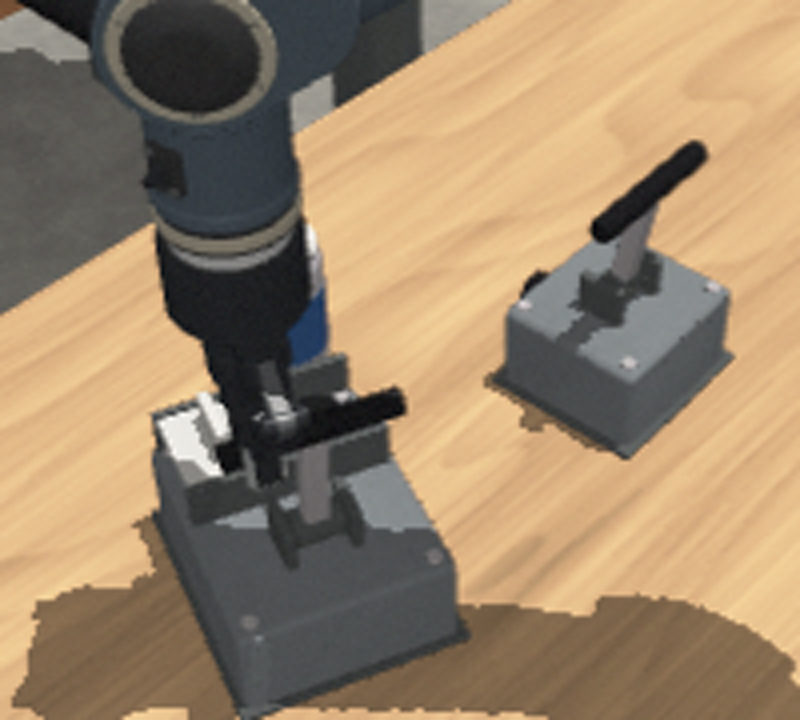

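The lever is up, with the bar at x≈−40 (angle about −0.07). I go a touch further towards the upper stop, then let go.

Run:
```python
from plant import robot
from h import *
def st(m):
    s=robot.sense();F=s["wrist_force"];print(m,round(s["t"],2),inv(s["tcp_pos"]),np.round(F,1),round(float(s["opening"]),3));return F
def bar(a): l=a+np.radians(10);return -30-90*np.sin(l),85+90*np.cos(l)
x,z=bar(-.12);print(robot.move_straight(B(x+2,33,z-8.8),vel=.03,contact_N=15));st("stop")
# ease back so the release is gentle
x,z=bar(-.03);robot.move_straight(B(x,33,z-8.8),vel=.03);st("ease")
robot.grip(1.0);st("open")
robot.move_straight(B(-44,33,300),vel=.2);st("up")
robot.goto([.45,-.25,.4],ORI);robot.sleep(.3);st("away")
for n,b in(("side",(170,370,120,300)),("top",(190,350,140,260))):
    f=robot.grab_frame(n);save(f,n+"7.png",b,4 if n=="side" else 5);save(f,n+"7f.png");np.savez(f"pics/{n}7.npz",**f)
```

```text
False
stop 16.83 [-34.5  33.7 168.5] [-7.1  0.8  9.4] 0.194
ease 17.32 [-41.3  33.7 167.5] [-0.7 -0.1  7.7] 0.196
open 17.99 [-42.9  33.  165.2] [0.7 0.7 0.2] 1.001
up 18.82 [-44.3  32.3 298.7] [-0.4  1.5  0.1] 1.003
away 20.83 [ -13.8 -424.   399.9] [-0.6 -0.3  0.3] 1.001
```

View pics/side7.png

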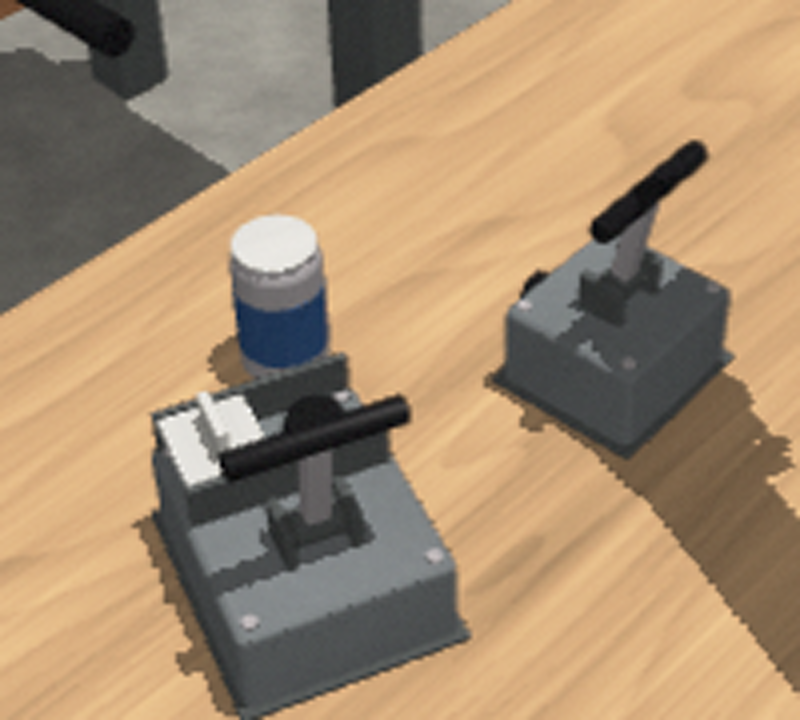

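View pics/top7f.png

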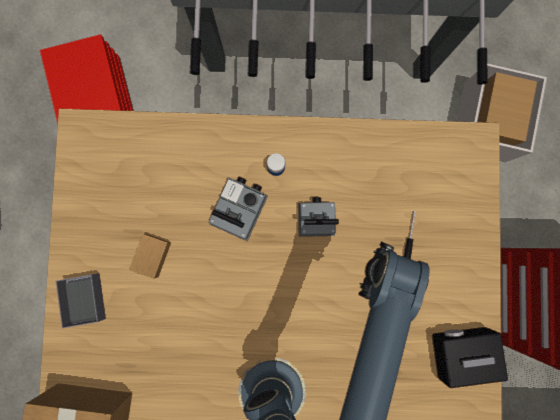

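View pics/top7.png

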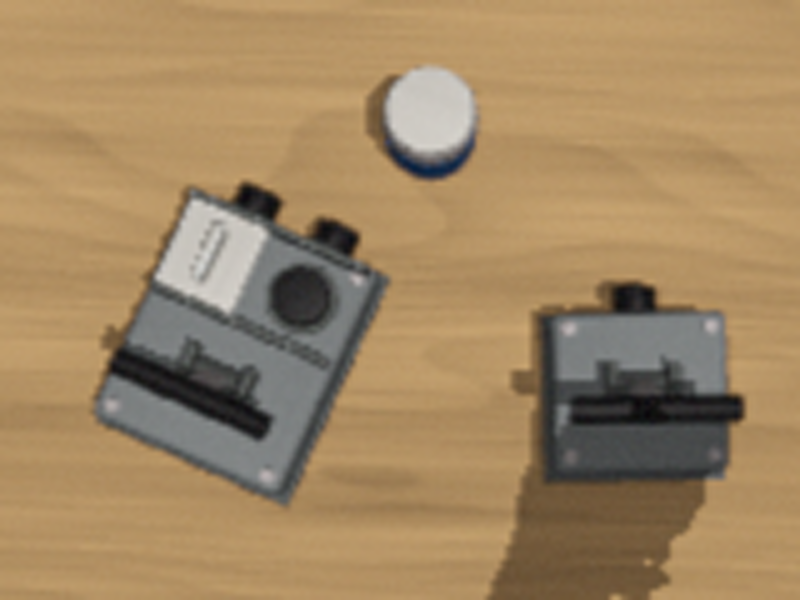

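Everything is where it should be. The bar spans (112,358) to (270,430), as at the start, the button at (302,297) is clear, and the guard tab is at (209,250). The isolator and tin have not moved. I do one last check of the guard and hand in.

Run:
```python
from plant import robot
from h import *
T=np.load("pics/top7.npz")
print('tab',inv(ray(T,190+209.5/5-.5,140+250.5/5-.5,.124)),'bar',inv(ray(T,190+191.5/5-.5,140+394.5/5-.5,.174)))
robot.close_job();print(robot.sense()["t"])
```

```text
tab [ 44.   34.8 124. ] bar [-47.4  -0.6 174. ]
the job is handed in; nothing more can be done
the job is handed in; nothing more can be done
```

The trip switch is tested and the job is handed in; the clock read about 21 s just before, against the 51 s limit.

- **Guard:** I pushed it to its end stop. It had started about 10 mm open, not at 0. The last picture put its tab at y = 34.8 mm (35 is fully open), with the button all clear.
- **Button:** I pressed it fully in, and the picture taken during the press shows the lever fallen with the gripper on the button only.
- **Lever:** I pinched the bar, swung it up the arc to about its upper stop, eased back slightly and let go. In pictures after the gripper was clear, the bar stood at (−47, −1) mm in the box frame, where it was at the start (nominal −46, 0).
- **Other things:** By eye, the isolator lever, tin, carton and screwdriver looked unmoved; the arm hid part of the screwdriver in the last picture.

The readings disagreed in two small ways. The top and side views differed by about 4 mm on the box position, so I averaged them. The sampled wrist force reached about 26 N as the lever rode over its catch, with no sign of slipping.

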